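# Set the heater control and lock its knob

## Robot

A 7-joint arm with a two-finger parallel gripper is mounted at the origin on the work surface. World frame = base frame: x ahead of the robot, y to its left, z up, the work surface at z = 0. Lengths are in mm, angles in rad, forces in N, time in s.
With the tool pointing down it reaches from about 425 to 950 mm from the base axis. Payload 4.7 kg.
Tool frame: the origin (TCP) lies on the centre line of the jaws, within the pads' length; the fingertips stand 25 mm ahead of it and the grasp point (between the pads) lies 6 mm ahead of it; z points along the fingers, y is the line along which they close (so a half turn about z gives the same grasp; the last joint's range is limited). The gripper opens to 87 mm and grips with 3 to 60 N. Pads are 19 mm wide; open, the fingers measure 117 mm over their backs; the gripper's body (75 mm by 190 mm) begins 51 mm behind the grasp point.
Start: joints at [-1.131, 0.469, -0.049, 1.532, 0.024, 1.141, -0.082], TCP at [304.941, 602.211, 247.573] pointing down, gripper open.
Joint ranges: [-2.59, 2.59], [-0.33, 1.99], [-1.39, 1.29], [0.1, 2.45], [-1.04, 4.18], [0.21, 1.99], [-2.66, 2.66]. Speed limits (rad/s): [2.57, 2.57, 3.14, 3.14, 3.14, 3.14, 3.14].

## Interface

Orientations are given as a 3x3 rotation matrix whose columns are the frame's x, y, z axes.
In Python, from workcell import get_obs, capture, sign_off, look_for gives the robot as it stands.
- The arm moves only by the tool move_arm, never from a script. Its argument "rows" is a list that holds one entry, the list of rows, each a list of 7 numbers: the shift along the tool's x, y, z scaled (see below), then the turn, a rotation vector about the tool's x, y, z scaled (see below), then the gripper's target within -1 to 1 (fully open at 1, half-way at 0, shut at -1). A call has 1 to 10 rows; each row is the pose to reach, as a shift and turn from the pose commanded when the call began, along the tool's axes at that moment; what a row does not reach only later rows make up. The controller multiplies each number of a shift by 400 mm and each number of a turn by pi/2 rad. A row lasts 1/12 s, in which the tool goes at most 41.7 mm and 7.16 degrees, less where a joint would pass 70% of its speed; a pose out of reach is approached as far as the arm can. A call with a number of a shift or a turn outside -1 to 1 is refused whole. A call with a gripper value outside its range is refused whole. The fingers move at their own pace and stop on an object; "newtons" is the grip in N (left out, the last holds). Time passes only in rows, so rows that repeat a pose let the fingers close. It gives the time, the measured TCP pose, the force, the opening and the grip force at its end, in the units of the state.
- get_obs(): the state, without advancing time (a new reading comes with each control period).
- capture(name): name is "scene" or "top" or "wrist"; returns a dict with "pixels" (400x640x3 uint8, red, green, blue), "z_map" (400x640 float32, mm along the optical axis (not along the pixel's ray), 0 where there is no reading), "intrinsics" (3x3 intrinsics, pixels), "D" ([k1, k2, p1, p2, k3] as OpenCV has them; the pictures are not rectified), "camera_from_world" (4x4, takes a point from world to camera coordinates); the wrist camera has in their place "mount" (4x4, takes a point from camera to tool coordinates, whose origin is the TCP and whose axes are the flange's). Camera axes: x right, y up, looking along -z (the intrinsics and any distortion apply to the point x, -y, -z); pixel columns grow to the right and rows downward; lengths in mm; the calibration is good to about 2 mm. A picture is of the moment at which its call begins: read the wrist's pose just before it.
- sign_off(): hands the job in; it is judged then, once.
Trained networks look in a picture, given as the dict that the camera call returned (one of the last four; its "shot" number tells which), for a name from the list of things; names that differ only in an ending like _2 or _b are one class to them, and where a whole thing is asked for, a point or a joint stands for the part that bears it (a point fixed in the world has none). Each returns a list of dicts, best first, with "score" (0 to 1); they miss things now and then, are a little off and sometimes report something else, mostly with a low value. They report only what shows in the picture. A call takes as long as a camera call.
- look_for(query, picture): "extent" ([left, top, right, bottom] in pixels, round what is visible of it).
The state is a dict: "clock": time; "joint_pos": joint angles; "joint_velocities": joint speeds; "tau": joint torques, N m; "tool_pos": TCP position; "tool_rot": TCP orientation; "ft_force": force on the tool from outside, world axes, zero at the start; "moment": the same for the moment, N m; "gripper_width": finger opening in mm; "finger_force": force on a finger pad.
Only numpy, scipy, OpenCV 4.12 (cv2) and the standard library are available. Lean on these libraries where they do the work, as an engineer would, in place of code of your own. Each camera call takes 0.05 s, during which the arm holds its last target. There are 200 camera calls.

## Task

Set the heater control box for the experiment: turn its black knob clockwise until the white pointer stands in the green band of the dial, feel within the band for the place where the lock lets go, and pull the knob straight up until it stays out, locked. Pull and turn gently so that the lock is never strained, do not disturb the glassware and the blue case beside it, and let go of the knob.

Things in the scene. Friction and masses are not known exactly. Their poses are not given: they have to be found in the camera images.
- knob_grip (a point): Middle of the knob's black grip bar, on the knob's axis. Bar 46 mm long (this point's x), 14 mm thick (y), 40 mm high; this point is 24 mm above its foot, 16 mm below its top, 29 mm above the dial's face with the knob in. x points along the bar to the pointer end, z up. Pinch it from above across its thickness. A round flange (radius 22 mm) reaches 6 mm up from 1 mm above the dial.
- pointer_tip (a point): The pointer: top end of the white line on the end and top of the grip bar, 22.5 mm out from the knob's axis and at the bar's top.
- knob (a joint): Turn of the knob (rad), 0 to 2.2, growing clockwise seen from above; rubbing torque about 0.05 N m, and it stays where it is left. At the start 0.15 to 0.5.
- knob_pull (a joint): How far the knob is pulled up along its axis (m): 0 in, about 0.012 out and locked. A snap spring holds it in with about 4 N at 0, fading to nothing at 0.006; beyond, it drives the knob out and holds it there with 4 N. After 2 mm a key on the shaft meets the lock ring, unless under its one notch: there the knob rises freely to 0.012, where the notch ends, and cannot turn.
- dial: White round dial on top of the teal box, radius 52 mm, 4 mm thick, fixed, the lock ring hidden inside. Origin on the knob's axis at its underside, 60 mm above the table; z up; x points from the axis to the middle of the green band, which spans 0.22 rad to either side. More than 15 N on the ring (knob pulled against it, turned against the notch's sides, pulled on past the end) strains it.
- band_middle (a point): Middle of the green band, 41 mm from the knob's axis on the dial's face (band 33 to 50 mm from the axis). The hidden notch lies somewhere within 0.17 rad of the band's middle, elsewhere each time; with the pointer within about 0.05 rad of it the knob can rise. The ring is sprung: pressed up it gives about 1 mm per 6 N. The key slides under it with friction about 0.15.
- heater_box: Teal control box, 160 mm (x) by 220 mm (y) by 60 mm high, fixed to the bench, with grey top plate and coloured sockets on its -x face. Origin under its centre; the knob's axis rises through its centre. At knob reading 0 the pointer points along the box's +y.
- beaker: Glass beaker, 66 mm wide, 85 mm high, beside the box; leave alone. Origin under its centre.
- reagent_jar: Glass jar with a blue cap, 56 mm wide, 80 mm high, on the other side of the box; leave alone. Origin under its centre.
- weight_case: Closed blue case, 70 by 110 by 40 mm, beyond the box; leave alone. Origin under its centre.

How it is judged:
By the outcome, as a careful person would: the job done as asked, in the order asked, and still so for the second after the job is handed in, with the robot touching nothing.
It also fails if it takes over 64 s, if anything falls off the work surface, if the arm or the gripper's body presses on something with over 40 N, if the wrist force passes 120 N, or if a joint passes its speed limit or range.

## Working session

There is one attempt and no reset: what is moved stays moved. The work goes in short steps, Python scripts to look and compute and a tool call to move; the robot and the scene stay as the last step left them, time stands still between calls to the robot, and variables do not carry over. Pictures are saved under pics/ and viewed, at most 10 in all, crops included, and the job is handed in when it is done.

Besides the shell and the picture viewer there is one more tool, called after "Emit:" as name(argument=value, ...) on one line, values as JSON. move_arm: Moves the arm, as the interface text tells. Its arguments: {"type":"object","properties":{"rows":{"type":"array","items":{"type":"array","items":{"type":"array","items":{"type":"number","minimum":-1,"maximum":1}}}},"newtons":{"type":"number"}},"required":["rows"]}

```bash
ls; mkdir -p pics; cat > h.py <<'E'
import numpy as np, cv2
from workcell import *
np.set_printoptions(precision=4,suppress=True)
def save(p,n,s=1): cv2.imwrite('pics/'+n,cv2.resize(p['pixels'][:,:,::-1],None,fx=s,fy=s))
def c2w(p,o=None):
    if 'camera_from_world' in p: return np.linalg.inv(np.array(p['camera_from_world']))
    T=np.eye(4);T[:3,:3]=o['tool_rot'];T[:3,3]=o['tool_pos'];return T@np.array(p['mount'])
def ray(p,uv,o=None):
    x=cv2.undistortPoints(np.array(uv,float).reshape(-1,1,2),np.array(p['intrinsics'],float),np.array(p['D'],float)).reshape(-1,2)
    T=c2w(p,o); d=np.c_[x[:,0],-x[:,1],-np.ones(len(x))]
    return T[:3,3], d@T[:3,:3].T
def at_z(p,uv,z,o=None):
    c,d=ray(p,uv,o); return c+d*((z-c[2])/d[:,2])[:,None]
def at_depth(p,uv,o=None):
    c,d=ray(p,uv,o); zz=np.array([p['z_map'][int(v),int(u)] for u,v in np.array(uv).reshape(-1,2)]); return c+d*zz[:,None]
E
python3 - <<'E'
from h import *
o=get_obs(); print(o['clock'],o['tool_pos'],np.array(o['tool_rot']),o['gripper_width'])
for n in['top','scene','wrist']:
    p=capture(n); save(p,n+'0.png')
    for q in['dial','knob_grip','heater_box','beaker','reagent_jar','weight_case']:
        for r in look_for(q,p)[:1]:
            e=r['extent'];c=[(e[0]+e[2])/2,(e[1]+e[3])/2]
            print(n,q,round(r['score'],2),np.round(e),at_depth(p,[c],o).round(0))
E
```

```text
pics
0.0 [304.6984 601.6858 246.4836] [[-0.8922  0.4517 -0.0008]
 [ 0.4517  0.8921 -0.0018]
 [-0.0001 -0.002  -1.    ]] 87.15330072373466
top dial 0.56 [238. 230. 283. 272.] [[536. 148. 109.]]
top knob_grip 0.76 [246. 238. 267. 260.] [[542. 158. 107.]]
top heater_box 0.93 [208. 205. 310. 297.] [[537. 152. 109.]]
top beaker 0.57 [149. 244. 185. 275.] [[517. 396.   7.]]
top reagent_jar 0.66 [336. 224. 357. 249.] [[572. -52.  79.]]
top weight_case 0.81 [208. 160. 263. 202.] [[711. 220.  45.]]
scene dial 0.79 [364. 181. 415. 220.] [[552. 161.  70.]]
scene knob_grip 0.92 [379. 179. 398. 206.] [[549. 155.  91.]]
scene heater_box 0.89 [328. 161. 449. 257.] [[566. 169.  63.]]
scene beaker 0.63 [470. 224. 511. 267.] [[496. 381.  20.]]
scene reagent_jar 0.7 [285. 149. 312. 191.] [[596. -38.  74.]]
scene weight_case 0.76 [345. 265. 406. 306.] [[718. 233.  37.]]
```

```bash
python3 - <<'E'
import cv2
a=cv2.imread('pics/top0.png')[150:310,130:370]; b=cv2.imread('pics/scene0.png')[130:320,270:520]
a=cv2.resize(a,(480,320),interpolation=2);b=cv2.resize(b,(420,320),interpolation=2)
cv2.imwrite('pics/c0.png',cv2.resize(cv2.hconcat([a,b]),(800,284)))
E
```

```text
(no output)
```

View pics/c0.png

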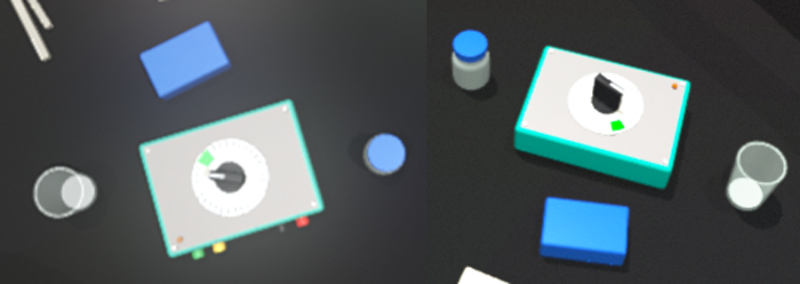

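```bash
python3 - <<'E'
from h import *
for n in['top','scene']:
    p=capture(n); r=look_for('dial',p)[0]['extent']; im=p['pixels'].astype(int)
    m=(im[...,1]>im[...,0]+80)&(im[...,1]>im[...,2]+80)
    x0,y0,x1,y1=[int(t) for t in r]; mm=np.zeros_like(m);mm[y0-3:y1+3,x0-3:x1+3]=m[y0-3:y1+3,x0-3:x1+3]
    v,u=np.nonzero(mm); g=at_z(p,[[u.mean(),v.mean()]],64)[0]
    d=at_z(p,[[(r[0]+r[2])/2,(r[1]+r[3])/2]],64)[0]
    k=look_for('knob_grip',p)[0]['extent']
    print(n,len(u),'green',g,'dial',d,'knob',at_z(p,[[(k[0]+k[2])/2,(k[1]+k[3])/2]],85))
    # box top teal outline
    hsv=cv2.cvtColor(p['pixels'],cv2.COLOR_RGB2HSV); t=cv2.inRange(hsv,(80,120,80),(95,255,255))
    if n=='top':
        v,u=np.nonzero(t); rc=cv2.minAreaRect(np.c_[u,v].astype(np.float32)); print(rc, at_z(p,cv2.boxPoints(rc),60))
o=get_obs();p=capture('wrist'); print(np.array(p['mount']),np.array(p['intrinsics']))
E
```

```text
top 16 green [566.3363 190.3348  64.    ] dial [535.2987 151.7241  64.    ] knob [[543.2354 163.5804  85.    ]]
((308.69598388671875, 200.67489624023438), (97.41586303710938, 250.2928924560547), 45.2145881652832) [[ 529.7952  334.7994   60.    ]
 [ 974.3055 -100.374    60.    ]
 [ 794.507  -268.8928   60.    ]
 [ 367.1861  166.5586   60.    ]]
scene 47 green [566.7121 189.203   64.    ] dial [547.1094 158.7971  64.    ] knob [[540.5659 153.4192  85.    ]]
[[  -0.0007    0.9599    0.2804   77.1106]
 [   1.        0.0005    0.0009    0.2201]
 [   0.0007    0.2804   -0.9599 -137.3421]
 [   0.        0.        0.        1.    ]] [[322.8211   0.     317.96  ]
 [  0.     322.8211 201.4815]
 [  0.       0.       1.    ]]
```

Emit:
move_arm(rows=[[[-0.8,-0.57,0.07,0,0,0.7,1],[-0.8,-0.57,0.07,0,0,0.7,1],[-0.8,-0.57,0.07,0,0,0.7,1],[-0.8,-0.57,0.07,0,0,0.7,1],[-0.8,-0.57,0.07,0,0,0.7,1],[-0.8,-0.57,0.07,0,0,0.7,1],[-0.8,-0.57,0.07,0,0,0.7,1],[-0.8,-0.57,0.07,0,0,0.7,1],[-0.8,-0.57,0.07,0,0,0.7,1],[-0.8,-0.57,0.07,0,0,0.7,1]]])

```text
clock: 2.23
tool_pos: [489.9, 248.0, 219.7]
tool_rot: [[0.008, 1.0, 0.002], [1.0, -0.008, -0.002], [-0.002, 0.002, -1.0]]
ft_force: [0.4, -0.3, 0.6]
gripper_width: 86.6
finger_force: 0.0
```

Emit:
move_arm(rows=[[[-0.24,0.13,0.02,0,0,0,1],[-0.24,0.13,0.02,0,0,0,1],[-0.24,0.13,0.02,0,0,0,1],[-0.24,0.13,0.02,0,0,0,1],[-0.24,0.13,0.02,0,0,0,1]]])

```text
clock: 2.65
tool_pos: [540.3, 156.5, 211.6]
tool_rot: [[0.002, 1.0, 0.0], [1.0, -0.002, -0.0], [-0.0, 0.0, -1.0]]
ft_force: [-0.1, 1.2, -0.6]
gripper_width: 87.3
finger_force: 0.0
```

```bash
python3 - <<'E'
from h import *
o=get_obs(); p=capture('wrist'); save(p,'w1.png'); print(o['clock'],o['tool_pos'],o['ft_force'])
for q in['dial','knob_grip','heater_box']:
    for r in look_for(q,p)[:1]: 
        e=r['extent']; print(q,r['score'],np.round(e),at_z(p,[[(e[0]+e[2])/2,(e[1]+e[3])/2]],64 if q=='dial' else 95,o))
im=p['pixels'].astype(int); m=(im[...,1]>im[...,0]+80)&(im[...,1]>im[...,2]+80)
v,u=np.nonzero(m); print(len(u),u.mean(),v.mean(), at_z(p,[[u.mean(),v.mean()]],64,o))
E
```

```text
2.65 [540.3071 156.4985 211.5698] [-0.1038  1.2379 -0.6365]
dial 0.65 [264. 141. 374. 249.] [[541.3436 156.3682  64.    ]]
knob_grip 0.72 [292. 162. 341. 238.] [[539.1977 160.4962  95.    ]]
heater_box 0.66 [196.  49. 416. 310.] [[530.6932 177.5892  95.    ]]
446 324.67040358744396 156.09641255605382 [[546.1781 192.037   64.    ]]
```

View pics/w1.png

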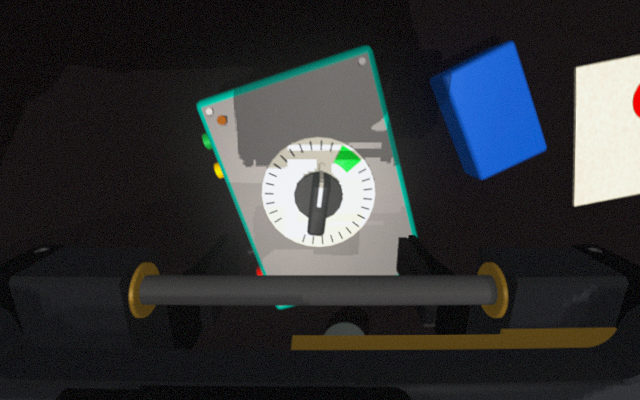

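```bash
python3 - <<'E'
from h import *
o=get_obs(); p=capture('wrist'); c=p['pixels'][120:270,240:400]; cv2.imwrite('pics/w2.png',cv2.resize(c[:,:,::-1],None,fx=4,fy=4,interpolation=2))
im=p['pixels'].astype(int); m=(im[...,1]>im[...,0]+80)&(im[...,1]>im[...,2]+80); m[:,:280]=0;m[:,380:]=0;m[:130]=0;m[250:]=0
v,u=np.nonzero(m); g=at_z(p,np.c_[u,v]+0.0,64,o).mean(0); print(len(u),u.mean(),v.mean(),g)
# dial rim: rays from centre, last bright->grey drop; optimise circle
P=at_z(p,[[x,y] for y in range(130,260) for x in range(250,385)],64,o); 
G=im[130:260,250:385].sum(2).ravel()
best=[]
for cx in np.arange(536,547,.5):
  for cy in np.arange(151,162,.5):
    r=np.hypot(P[:,0]-cx,P[:,1]-cy); i=G[(r>49.5)&(r<52)].mean(); e=G[(r>52.5)&(r<55)].mean(); best.append((i-e,cx,cy))
print(sorted(best)[-4:])
d,cx,cy=max(best); print('band angle',np.arctan2(g[1]-cy,g[0]-cx), np.hypot(g[1]-cy,g[0]-cx))
E
```

```text
383 348.3968668407311 164.37597911227155 [565.7482 188.6446  64.    ]
[(np.float64(202.9079934506314), np.float64(540.0), np.float64(156.0)), (np.float64(205.29800756144527), np.float64(540.0), np.float64(156.5)), (np.float64(208.1542031482286), np.float64(540.5), np.float64(156.5)), (np.float64(209.75100807363003), np.float64(540.5), np.float64(156.0))]
band angle 0.9124694096862075 41.269174208348424
```

View pics/w2.png

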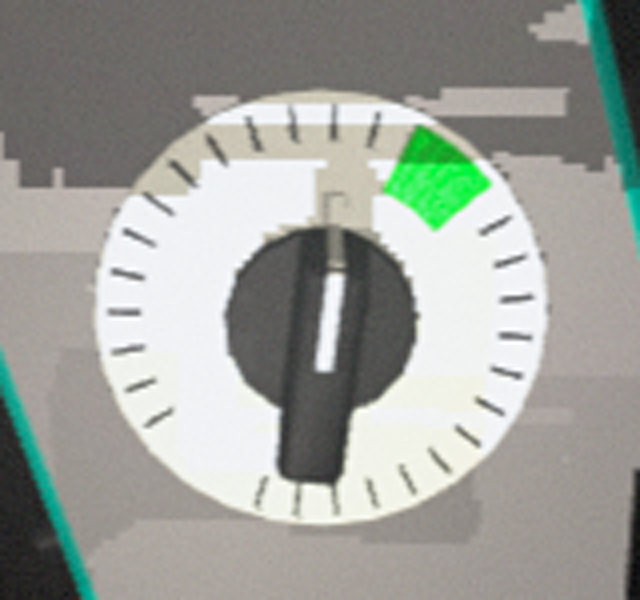

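```bash
python3 - <<'E'
from h import *
o=get_obs(); p=capture('wrist'); Q=at_z(p,[[323.5,187.5],[318,239.5],[321,212]],109,o); print(Q,np.linalg.norm(Q[0]-Q[1])); d=Q[0]-Q[1]; print(np.arctan2(d[1],d[0]), Q[:2].mean(0), o['tool_pos'])
print(o['joint_pos'])
a=Q[0]-[540.5,156.2,109];print(np.arctan2(a[1],a[0]),np.linalg.norm(a))
E
```

```text
[[543.0741 178.3795 109.    ]
 [539.0767 135.4142 109.    ]
 [541.3096 158.6519 109.    ]] 43.150830880858926
1.4780248318402815 [541.0754 156.8969 109.    ] [539.0236 160.1439 211.5657]
[-0.6227  0.3266  0.3259  1.862  -0.1255  0.9727 -0.2364]
1.4552533894641129 22.328368416936637
```

```bash
python3 - <<'E'
from h import *
for i in range(6):
    o=get_obs(); print(o['clock'],o['tool_pos'],np.array(o['joint_pos'])[:3],o['ft_force']); capture('wrist')
E
```

```text
2.95 [539.1173 159.9199 211.5882] [-0.6226  0.3266  0.3263] [-1.3423  0.7281 -0.3905]
3.0 [539.1916 159.643  211.568 ] [-0.6224  0.3267  0.3266] [ 0.5803  0.9813 -0.4136]
3.05 [539.3086 159.4124 211.6099] [-0.6222  0.3266  0.3269] [ 0.0381 -0.3684 -0.1769]
3.1 [539.3727 159.1483 211.5993] [-0.622   0.3267  0.3271] [-0.201   0.1192 -0.4264]
3.15 [539.4309 158.938  211.5745] [-0.6217  0.3267  0.3273] [-0.9766 -0.2582 -0.3597]
3.2 [539.5141 158.7477 211.5842] [-0.6215  0.3267  0.3274] [0.3825 0.1488 0.2421]
```

Emit:
move_arm(rows=[[[-0.004,0.0025,0.1,0,0,0.06,1],[-0.004,0.0025,0.18,0,0,0.06,1],[-0.004,0.0025,0.23,0,0,0.06,1],[-0.004,0.0025,0.26,0,0,0.06,1],[-0.004,0.0025,0.276,0,0,0.06,1],[-0.004,0.0025,0.276,0,0,0.06,1],[-0.004,0.0025,0.276,0,0,0.06,1],[-0.004,0.0025,0.276,0,0,0.06,1]]])

```text
clock: 3.92
tool_pos: [541.8, 157.0, 102.5]
tool_rot: [[0.092, 0.996, 0.003], [0.996, -0.092, 0.001], [0.001, 0.003, -1.0]]
ft_force: [0.5, -0.7, 0.5]
gripper_width: 87.0
finger_force: 0.0
```

```bash
python3 - <<'E'
from h import *
for i in range(4): capture('wrist')
o=get_obs(); p=capture('wrist'); c=p['pixels'][100:350,170:470]; cv2.imwrite('pics/w3.png',cv2.resize(c[:,:,::-1],None,fx=2,fy=2,interpolation=2)); print(o['clock'],o['tool_pos'],np.array(o['tool_rot']),o['ft_force'],o['moment'])
E
```

```text
4.1167 [541.1892 156.983  102.101 ] [[ 0.0916  0.9958  0.0017]
 [ 0.9958 -0.0916  0.0009]
 [ 0.0011  0.0016 -1.    ]] [ 0.022  -0.085   0.8094] [-0.1102  0.0725  0.0304]
```

View pics/w3.png

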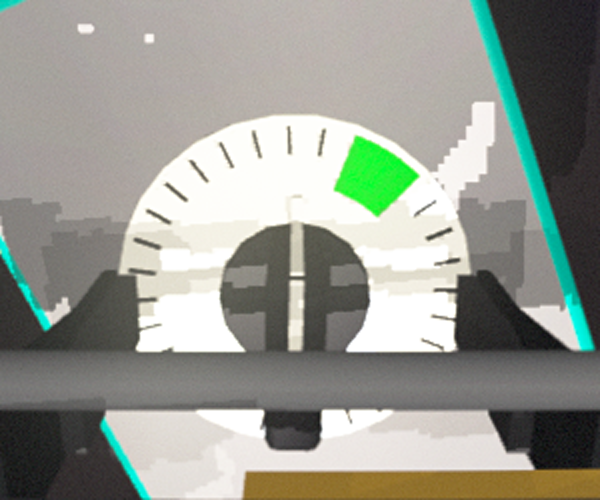

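Emit:
move_arm(rows=[[[0,0,0,0,0,0,-1],[0,0,0,0,0,0,-1],[0,0,0,0,0,0,-1],[0,0,0,0,0,0,-1],[0,0,0,0,0,0,-1],[0,0,0,0,0,0,-1],[0,0,0,0,0,0,-1],[0,0,0,0,0,0,-1],[0,0,0,0,0,0,-1],[0,0,0,0,0,0,-1]]], newtons=25)

```text
clock: 5.0
tool_pos: [540.6, 156.8, 101.1]
tool_rot: [[0.092, 0.996, -0.0], [0.996, -0.092, 0.0], [0.0, -0.0, -1.0]]
ft_force: [-0.2, -0.8, 0.3]
gripper_width: 28.2
finger_force: 0.0
```

```bash
cat > st.py <<'E'
from h import *
import sys
F=[];Z=[];M=[]
for i in range(int(sys.argv[1]) if len(sys.argv)>1 else 4):
    p=capture('wrist'); o=get_obs(); F.append(o['ft_force']);Z.append(o['tool_pos']);M.append(o['moment'])
R=np.array(o['tool_rot']); print(round(o['clock'],2),'F',np.mean(F,0),'M',np.mean(M,0),'pos',Z[-1],'yaw',np.arctan2(R[1,0],R[0,0]),'w',o['gripper_width'],o['finger_force'])
im=p['pixels'].astype(int); m=((im[...,1]>im[...,0]+80)&(im[...,1]>im[...,2]+80)).astype(np.uint8)
n,l,s,c=cv2.connectedComponentsWithStats(m); k=1+np.argmax(s[1:,4]); g=at_z(p,[c[k]],64,o)[0]; print('green',s[k],g)
E
python3 st.py
```

```text
5.2 F [ 0.0237 -0.6393  0.6417] M [-0.0863  0.0443  0.0025] pos [540.7961 156.7171 101.142 ] yaw 1.4788730488204427 w 13.65864168011807 25.00145585043356
green [338 168  43  40 981] [566.1301 188.7757  64.    ]
```

Emit:
move_arm(rows=[[[0,0,0,0,0,0.03,-1],[0,0,0,0,0,0.06,-1],[0,0,0,0,0,0.1,-1],[0,0,0,0,0,0.14,-1],[0,0,0,0,0,0.18,-1],[0,0,0,0,0,0.22,-1],[0,0,0,0,0,0.25,-1],[0,0,0,0,0,0.274,-1],[0,0,0,0,0,0.274,-1],[0,0,0,0,0,0.274,-1]]])

```text
clock: 6.03
tool_pos: [541.0, 156.7, 101.2]
tool_rot: [[0.498, 0.867, 0.001], [0.867, -0.498, -0.0], [0.0, 0.001, -1.0]]
ft_force: [1.4, -0.3, -1.9]
gripper_width: 13.9
finger_force: 25.0
```

```bash
python3 st.py 8
```

```text
6.43 F [ 2.1764 -0.2741 -1.8905] M [-0.115  -0.2778 -0.0074] pos [540.9353 156.6963 101.1509] yaw 1.0487075989699697 w 13.86978529165501 24.999483097926714
green [ 311  162   38   34 1007] [565.8967 188.9538  64.    ]
```

Emit:
move_arm(rows=[[[0,0,-0.0025,0,0,0,-1],[0,0,-0.005,0,0,0,-1],[0,0,-0.0075,0,0,0,-1],[0,0,-0.0075,0,0,0,-1],[0,0,-0.0075,0,0,0,-1]]])

```text
clock: 6.85
tool_pos: [540.9, 156.8, 104.1]
tool_rot: [[0.499, 0.867, 0.001], [0.867, -0.499, 0.0], [0.0, 0.001, -1.0]]
ft_force: [4.6, 1.5, -8.1]
gripper_width: 13.7
finger_force: 25.0
```

```bash
python3 st.py 8
```

```text
7.25 F [ 5.0008 -0.0753 -7.3595] M [-0.1461 -0.9449 -0.0224] pos [540.9332 156.784  104.1139] yaw 1.048632650026503 w 13.460968709374455 24.998834242578596
green [311 161  38  33 976] [565.9126 188.9995  64.    ]
```

Emit:
move_arm(rows=[[[0,0,0.004,0,0,0,-1],[0,0,0.0075,0,0,0,-1],[0,0,0.0075,0,0,0.02,-1],[0,0,0.0075,0,0,0.045,-1],[0,0,0.0075,0,0,0.045,-1],[0,0,0.0075,0,0,0.045,-1],[0,0,0.005,0,0,0.045,-1],[0,0,0.0025,0,0,0.045,-1],[0,0,0,0,0,0.045,-1],[0,0,0,0,0,0.045,-1]]])

```text
clock: 8.08
tool_pos: [540.9, 156.7, 104.1]
tool_rot: [[0.558, 0.83, 0.001], [0.83, -0.558, 0.0], [0.0, 0.001, -1.0]]
ft_force: [6.0, 0.1, -6.0]
gripper_width: 13.9
finger_force: 25.0
```

```bash
python3 st.py 8
```

```text
8.48 F [ 5.2296 -0.4207 -6.1739] M [-0.192  -1.0071 -0.0148] pos [540.9549 156.7508 103.943 ] yaw 0.9787973605610257 w 14.07383603062247 24.99935533851385
green [305 161  38  32 977] [565.9007 189.024   64.    ]
```

Emit:
move_arm(rows=[[[0,0,0.004,0,0,0,-1],[0,0,0.0075,0,0,0,-1],[0,0,0.0075,0,0,0.02,-1],[0,0,0.0075,0,0,0.045,-1],[0,0,0.0075,0,0,0.045,-1],[0,0,0.0075,0,0,0.045,-1],[0,0,0.005,0,0,0.045,-1],[0,0,0.0025,0,0,0.045,-1],[0,0,0,0,0,0.045,-1],[0,0,0,0,0,0.045,-1]]])

```text
clock: 9.32
tool_pos: [541.0, 156.7, 104.2]
tool_rot: [[0.615, 0.788, 0.001], [0.788, -0.615, 0.0], [0.001, 0.001, -1.0]]
ft_force: [5.9, -1.5, -3.1]
gripper_width: 13.9
finger_force: 25.0
```

```bash
python3 st.py 8
```

```text
9.72 F [ 5.6011 -0.3172 -3.7517] M [-0.241  -0.961  -0.0226] pos [540.9675 156.7128 104.1297] yaw 0.9081836577666642 w 13.984683472523797 24.99949648976326
green [299 161  38  31 978] [565.8693 188.995   64.    ]
```

Emit:
move_arm(rows=[[[0,0,-0.001,0,0,0,-1],[0,0,-0.002,0,0,0,-1],[0,0,-0.0025,0,0,0,-1],[0,0,-0.0025,0,0,0,-1]]])

```text
clock: 10.05
tool_pos: [541.0, 156.7, 105.0]
tool_rot: [[0.615, 0.788, 0.001], [0.788, -0.615, -0.0], [0.001, 0.001, -1.0]]
ft_force: [6.3, -0.8, -5.9]
gripper_width: 14.2
finger_force: 25.0
```

```bash
python3 st.py 8
```

```text
10.45 F [ 5.5182 -0.3282 -4.7175] M [-0.2954 -1.0657 -0.0329] pos [540.9767 156.7459 104.9596] yaw 0.908129680676415 w 13.846916899068129 24.99981205444783
green [299 161  38  31 971] [565.8708 188.9613  64.    ]
```

```bash
cat > fl.py <<'E'
from h import *
o=get_obs(); p=capture('wrist')
uv=np.array([[u,v] for v in range(100,340) for u in range(200,440)]); P=at_depth(p,uv,o)
r=np.hypot(P[:,0]-540.9,P[:,1]-156.5); 
for a,b,lo,hi in[(10,20,66,85),(25,32,55,85)]:
    s=(r>a)&(r<b)&(P[:,2]>lo)&(P[:,2]<hi); print(s.sum(),np.median(P[s,2]),P[s,2].std(),np.percentile(P[s,2],[10,25,75,90]))
print(o['clock'],o['ft_force'],o['tool_pos'])
save(p,'f%d.png'%(o['clock']*100))
E
python3 fl.py
```

```text
590 75.17889236935692 2.9258433740220204 [74.3357 74.7155 75.7641 82.0656]
1905 64.27836847408022 1.7984202699643799 [63.4473 63.8535 64.703  65.1534]
10.45 [ 7.1301 -1.2811 -4.1798] [540.9767 156.7459 104.9596]
```

Emit:
move_arm(rows=[[[0,0,-0.001,0,0,0,-1],[0,0,-0.002,0,0,0,-1],[0,0,-0.0025,0,0,0,-1],[0,0,-0.0025,0,0,0,-1]]])

```text
clock: 10.83
tool_pos: [541.0, 156.8, 105.8]
tool_rot: [[0.615, 0.788, 0.001], [0.788, -0.615, -0.0], [0.001, 0.001, -1.0]]
ft_force: [5.7, 0.2, -7.0]
gripper_width: 14.1
finger_force: 25.0
```

```bash
python3 st.py 6; python3 fl.py
```

```text
11.13 F [ 5.9789 -0.2268 -6.8489] M [-0.2885 -1.2437 -0.073 ] pos [540.9756 156.7441 105.7723] yaw 0.9080196156565157 w 13.647657299068966 25.001322319731116
green [299 161  38  31 958] [565.8643 188.9443  64.    ]
581 75.89149334096189 2.6352215450712158 [75.1365 75.4639 76.4947 82.3178]
1915 64.30763070730092 1.7986612251090983 [63.4648 63.865  64.7464 65.151 ]
11.1333 [ 6.1968 -0.2561 -6.923 ] [540.9756 156.7441 105.7723]
```

Emit:
move_arm(rows=[[[0,0,0.004,0,0,0,-1],[0,0,0.008,0,0,0,-1],[0,0,0.011,0,0,0,-1],[0,0,0.011,0,0,0,-1],[0,0,0.011,0,0,0,-1]]])

```text
clock: 11.6
tool_pos: [540.9, 156.7, 101.4]
tool_rot: [[0.616, 0.788, 0.001], [0.788, -0.616, -0.0], [0.0, 0.001, -1.0]]
ft_force: [5.8, -2.3, -4.2]
gripper_width: 13.5
finger_force: 25.0
```

```bash
python3 st.py 6; python3 fl.py
```

```text
11.9 F [ 6.1601 -1.8642 -4.4664] M [-0.4195 -1.094  -0.0092] pos [540.9392 156.7096 101.4353] yaw 0.9077185868901871 w 13.774639175515691 25.000283987028524
green [ 298  162   40   31 1003] [565.8695 188.9778  64.    ]
683 71.71828416801847 4.484614471891321 [70.7468 71.1748 77.4074 82.1357]
1896 64.24858773952123 1.2208701879248534 [63.4422 63.8417 64.7026 65.1727]
11.9 [ 5.3729 -1.8969 -4.1292] [540.9392 156.7096 101.4353]
```

Emit:
move_arm(rows=[[[0,0,0,0,0,0,-0.4],[0,0,0,0,0,0,-0.4],[0,0,0,0,0,0,-0.4],[0,0,0,0,0,0,-0.4],[0,0,0,0,0,0,-0.4]]])

```text
clock: 12.37
tool_pos: [539.8, 157.0, 101.6]
tool_rot: [[0.616, 0.788, -0.002], [0.788, -0.616, 0.0], [-0.001, -0.001, -1.0]]
ft_force: [1.0, 0.7, 0.2]
gripper_width: 25.7
finger_force: 0.0
```

```bash
python3 st.py 6; python3 fl.py
```

```text
12.67 F [ 0.1826 -0.1398 -0.0232] M [-0.0633  0.108  -0.0053] pos [540.5663 156.7994 101.7481] yaw 0.9072574419874498 w 26.110795209367705 0.0
green [ 299  161   39   32 1007] [565.9207 188.9511  64.    ]
1203 71.33729759632055 3.7452468913054897 [70.4978 70.8845 71.9026 79.9564]
2020 64.28003126676181 1.2570720444650976 [63.5049 63.889  64.7185 65.1278]
12.6667 [ 0.4858 -0.3775 -0.9312] [540.5663 156.7994 101.7481]
```

Emit:
move_arm(rows=[[[0.0006,0.0012,0,0,0,0,-0.4],[0.0006,0.0012,0,0,0,0,-0.4],[0.0006,0.0012,0,0,0,0,-0.4],[0.0006,0.0012,0,0,0,0,-1],[0.0006,0.0012,0,0,0,0,-1],[0.0006,0.0012,0,0,0,0,-1],[0.0006,0.0012,0,0,0,0,-1],[0.0006,0.0012,0,0,0,0,-1]]], newtons=40)

```text
clock: 13.38
tool_pos: [541.1, 156.7, 101.8]
tool_rot: [[0.616, 0.788, -0.0], [0.788, -0.616, 0.0], [0.0, -0.0, -1.0]]
ft_force: [-1.3, 0.1, 1.0]
gripper_width: 13.6
finger_force: 40.0
```

Emit:
move_arm(rows=[[[0,0,0,0,0,0.01,-1],[0,0,0,0,0,0.02,-1],[0,0,0,0,0,0.03,-1],[0,0,0,0,0,0.03,-1],[0,0,-0.003,0,0,0.03,-1],[0,0,-0.006,0,0,0.03,-1],[0,0,-0.0075,0,0,0.03,-1],[0,0,-0.0075,0,0,0.03,-1]]])

```text
clock: 14.05
tool_pos: [541.2, 156.7, 104.8]
tool_rot: [[0.652, 0.758, -0.0], [0.758, -0.652, 0.0], [-0.0, -0.0, -1.0]]
ft_force: [0.6, -0.8, -2.1]
gripper_width: 13.8
finger_force: 40.0
```

```bash
python3 st.py 6; python3 fl.py
```

```text
14.35 F [ 0.8827  0.8028 -2.5743] M [ 0.0012  0.0173 -0.0209] pos [541.1233 156.6952 104.8813] yaw 0.8600539993445355 w 13.432349571353862 39.99914189334959
green [294 161  39  32 973] [565.8571 188.9844  64.    ]
601 74.45350858160816 3.0829804826794733 [73.6398 73.9881 74.9775 81.7686]
1897 64.26092028067683 1.6394969843090497 [63.4996 63.845  64.6918 65.1518]
14.35 [ 1.6406  1.5346 -2.409 ] [541.1233 156.6952 104.8813]
```

Emit:
move_arm(rows=[[[0,0,-0.001,0,0,0,-1],[0,0,-0.002,0,0,0,-1],[0,0,-0.003,0,0,0,-1],[0,0,-0.003,0,0,0,-1]]])

```text
clock: 14.73
tool_pos: [541.1, 156.7, 106.0]
tool_rot: [[0.652, 0.758, -0.0], [0.758, -0.652, 0.0], [0.0, -0.0, -1.0]]
ft_force: [-0.2, 1.4, -2.2]
gripper_width: 13.7
finger_force: 40.0
```

```bash
python3 st.py 6; python3 fl.py
```

```text
15.03 F [-0.0045  0.8213 -2.1706] M [-0.0777  0.059  -0.0479] pos [541.128  156.6967 105.9951] yaw 0.8600836737788369 w 13.65013305174948 39.99890647362918
green [294 161  39  31 958] [565.83   188.9556  64.    ]
576 75.55257488873616 2.6707500539814593 [74.658  75.0972 76.1254 82.049 ]
1914 64.28331118061833 1.8901904332930985 [63.4616 63.8489 64.7209 65.2131]
15.0333 [-0.5895  2.3612 -2.6357] [541.128  156.6967 105.9951]
```

Emit:
move_arm(rows=[[[0,0,0,0,0,0.01,-1],[0,0,-0.002,0,0,0.01,-1],[0,0,-0.004,0,0,0.01,-1],[0,0,-0.005,0,0,0.01,-1],[0,0,-0.005,0,0,0.01,-1]]])

```text
clock: 15.5
tool_pos: [541.2, 156.7, 108.2]
tool_rot: [[0.664, 0.747, -0.0], [0.747, -0.664, 0.0], [0.0, -0.0, -1.0]]
ft_force: [-0.5, 1.3, -0.1]
gripper_width: 13.8
finger_force: 40.0
```

```bash
python3 st.py 6; python3 fl.py
```

```text
15.8 F [-0.2401  0.8057  0.1742] M [-0.0619  0.2588 -0.0714] pos [541.1382 156.7013 108.0497] yaw 0.8444105173723729 w 13.998149038752368 40.001473794691265
green [293 160  38  32 947] [565.8043 188.9848  64.    ]
533 77.55759466051302 1.6474329983598268 [76.8142 77.1322 77.9722 78.5218]
1905 64.26540627849275 2.233729697825943 [63.5089 63.864  64.7029 65.0955]
15.8 [-0.7302  1.9687  0.6999] [541.1382 156.7013 108.0497]
```

Emit:
move_arm(rows=[[[0,0,-0.002,0,0,0,-1],[0,0,-0.004,0,0,0,-1],[0,0,-0.006,0,0,0,-1],[0,0,-0.008,0,0,0,-1],[0,0,-0.01,0,0,0,-1],[0,0,-0.012,0,0,0,-1],[0,0,-0.013,0,0,0,-1],[0,0,-0.013,0,0,0,-1]]])

```text
clock: 16.52
tool_pos: [541.2, 156.7, 113.6]
tool_rot: [[0.664, 0.748, -0.0], [0.748, -0.664, 0.0], [0.0, -0.0, -1.0]]
ft_force: [-1.6, 0.2, 3.3]
gripper_width: 13.3
finger_force: 40.0
```

```bash
python3 st.py 6; python3 fl.py
```

```text
16.82 F [-2.3935  0.4941  4.3911] M [-0.0528  0.6432 -0.0805] pos [541.1623 156.6902 113.2718] yaw 0.8443874001885486 w 14.06572381213962 40.00100351404399
green [294 159  37  30 891] [565.842  188.9893  64.    ]
501 82.75349997185 0.5714702967717213 [82.0215 82.3692 83.1394 83.4793]
1931 64.27537199258842 3.139356416504078 [63.4799 63.8336 64.723  65.1567]
16.8167 [-2.753   1.5087  4.7508] [541.1623 156.6902 113.2718]
```

Emit:
move_arm(rows=[[[0,0,0,0,0,0,0.5],[0,0,0,0,0,0,0.5],[0,0,0,0,0,0,0.5],[0,0,0,0,0,0,0.5],[0,0,0,0,0,0,0.5],[0,0,0,0,0,0,0.5],[0,0,-0.04,0,0,0,0.5],[0,0,-0.12,0,0,0,0.5],[0,0,-0.22,0,0,0,0.5],[0,0,-0.25,0,0,0,0.5]]])

```text
clock: 17.7
tool_pos: [544.0, 156.8, 218.2]
tool_rot: [[0.665, 0.747, 0.008], [0.747, -0.665, 0.003], [0.008, 0.004, -1.0]]
ft_force: [0.6, -0.8, 1.2]
gripper_width: 63.8
finger_force: 0.0
```

```bash
python3 st.py 10; python3 fl.py; python3 - <<'E'
import cv2,glob
f=sorted(glob.glob('pics/f*.png'),key=lambda s:int(s[6:-4]))[-1]; cv2.imwrite('pics/end.png',cv2.resize(cv2.imread(f)[100:290,210:430],None,fx=3,fy=3))
E
```

```text
18.2 F [-0.1577 -0.1646  0.2396] M [-0.0957  0.11    0.0015] pos [540.6937 156.5041 212.0774] yaw 0.8444241029587296 w 65.16857040013558 0.0
green [303 140  24  21 395] [565.886  188.9815  64.    ]
682 84.17982834445732 0.531420783592409 [83.4288 83.7655 84.543  84.7913]
1230 64.32732426815278 2.7016162644991213 [63.4301 63.8405 64.7892 65.2337]
18.2 [-1.0059  0.5298  0.8024] [540.6937 156.5041 212.0774]
```

View pics/end.png

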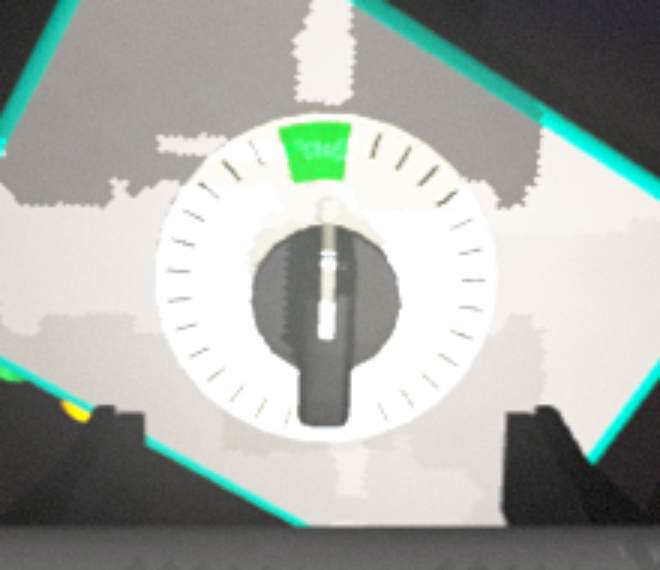

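The picture shows the pointer (about 330,250) lined up with the green band (about 317,150). The flange is 84.2 − 64.3 − 7 ≈ 12.8 mm up by depth, so the knob is fully out, and the gripper is clear of it.

```bash
python3 -c "
from workcell import *
print(sign_off())"
```

```text
the job is handed in; nothing more can be done
None
```

The knob is turned into the green band, pulled out about 12 mm where it stayed by itself, and released; pull forces stayed under about 8 N, the glassware and case were not touched, and I handed the job in at about 18 s.

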